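# Close up the control box

## Task

Make the grey control box ready for storage: turn its red rotary switch fully anticlockwise to the end stop (off), lay the loose white cover rib-up in the open terminal compartment, and press it down firmly until it sits level and fully home. Leave the red tape roll, the pipe elbow and the upright pipe socket where they are.

Things in the scene. Friction and masses are not known exactly. Their poses are not given: they have to be found in the camera images.
- cover: Loose white plastic cover, 0.10 kg: a plate 96 (x) x 80 (y) x 7 mm thick with a grip rib on top, 60 mm long (along x), 14 mm wide (y), rising 16 mm above the plate (rib top 23 mm above the underside). Origin: centre of the underside; z up out of the rib. At the start it lies rib-up on the table.
- control_box: Grey box fixed to the table, 124 (x) x 216 (y) x 50 mm high; origin: centre of the underside, z up. Open compartment in its +y half, switch in its -y half. In the ledge's corners stand four blue push-fit clips, 8 mm across, 4 mm proud: a cover just laid on rests 4 mm too high. Each goes down under a little over 2 N (about 9 N for all, pressed in the middle) and stays down.
- seat (a point): Centre of the compartment's ledge, where the centre of the cover's underside belongs; axes as the box's. Ledge 43 mm above the table, rim round it 7 mm higher. Recess 103 (x) x 87 (y) mm: the cover's long side goes along the box's x, either way round, 3.5 mm to spare each side. The cover is home when its underside rests on the ledge and its plate is flush with the rim.
- switch (a joint): Angle of the red rotary switch, rad: 0 at the anticlockwise end stop (off), growing clockwise seen from above, to 2.6. It starts between 0.6 and 1.4 and stays where it is left; about 0.04 N m turns it.
- switch_grip (a point): On the switch's axis (62 mm from the box's centre, to its -y), at the height to grip it, 87 mm above the table. The grip is an upright bar 42 mm long, 14 mm wide, from 64 to 94 mm above the table, on a disc 44 mm across. With the switch at 0 the bar lies along the box's x; it turns clockwise from there by the joint's value.
- fitting_5: Grey pipe socket standing upright, 32 x 32 x 45 mm, a bystander; origin at the centre of its underside.
- fitting_6: Grey pipe elbow, 60 x 60 x 30 mm, a bystander; origin at the centre of its underside.
- tape_red: Roll of red tape, 92 x 90 x 19 mm, lying flat, a bystander; origin at the centre of its underside.
Not all that is in view belongs to the job. Of the things shaped like the cover, the white one is meant.

How it is judged (in metres and radians):
At the end, for the whole second after the job is handed in: The switch is within 0.12 rad of its anticlockwise end stop; the cover lies rib-up in the recess, its underside within 1.8 mm of the ledge height (clips pushed down), its centre within 8 mm of the seat sideways, level within 0.03 rad, at rest (value of joint switch below 0.12 rad and z of cover in the frame of seat between -0.003 and 0.0018 m and horizontal distance between cover and seat below 0.008 m and angle between cover's own z axis and vertical below 0.03 rad and linear speed of cover below 0.02 m/s); the robot touches nothing.
It fails at once if the red tape roll, the pipe elbow or the upright pipe socket is moved by more than 30 mm (distance of any of fitting_5, fitting_6, tape_red from where it was at the start of the episode above 0.03 m).
It also fails if it takes over 48 s, if anything falls off the work surface, if the arm or the gripper's body presses on something with over 40 N, if the wrist force passes 120 N, or if a joint passes its speed limit or range.

## Robot

A 6-joint arm with a two-finger parallel gripper is mounted at the origin on a cart in front of the work surface, level with it; the furniture and walls round the work are solid. World frame = base frame: x ahead of the robot, y to its left, z up, the work surface at z = 0. Lengths are in m, angles in degrees, forces in N, time in s.
With the tool pointing down it reaches from about 0.35 to 0.925 m from the base axis. Payload 6.4 kg.
Tool frame: the origin (TCP) lies midway between the tips of the shut fingers; the grasp point (between the pads) lies 19 mm behind it (r.pinch_z is the distance from the TCP to the grasp point, in m); z points along the fingers, y is the line along which they close (so a half turn about z gives the same grasp; the last joint's range is limited). The gripper opens to 85 mm and grips with 20 to 120 N. Pads are 22 mm wide; open, the fingers measure 114 mm over their backs; the gripper's body (76 mm by 85 mm) begins 54 mm behind the grasp point. The pads swing forward as they close: fully open they stand 13 mm farther back than shut.
Start: joints at [63.764, 14.043, 89.255, -0, 76.702, -9.975], TCP at [0.182, 0.624, 0.231] pointing down, gripper open.
Joint ranges: [-179.41, 179.41], [-58.25, 129.5], [7.25, 145.43], [-54.29, 234.29], [11.92, 165.04], [-157.13, 157.13]. Speed limits (degrees/s): [147.25, 147.25, 180, 180, 180, 180].

## Interface

Orientations are given as [roll, pitch, yaw] about the fixed x, y, z axes, in that order (R = Rz(yaw) Ry(pitch) Rx(roll)).
In Python, from bench import r, snapshot, finder gives the robot as it stands. The module is installed in compiled form; this text tells all that it offers.
- The arm moves only by the tool play_rows, never from a script. Its argument "series" is one flat list of numbers, 7 for each row, row after row: the turn, a rotation vector about the tool's x, y, z in rad, then the shift along the tool's x, y, z in m, then the finger opening in m, from 0 to 0.0854. In form: [ax, ay, az, tx, ty, tz, jaw, ax, ay, az, tx, ty, tz, jaw, ...]. A call has 1 to 12 rows; each row is the pose to reach, as a shift and turn from the pose commanded when the call began, along the tool's axes at that moment; what a row does not reach only later rows make up. A row lasts 1/10 s, in which the tool goes at most 50 mm and 8.59 degrees, less where a joint would pass 70% of its speed; a pose out of reach is approached as far as the arm can. A call with a gripper value outside its range is refused whole. The fingers move at their own pace and stop on an object; "grip_force" is the grip in N (left out, the last holds). Time passes only in rows, so rows that repeat a pose let the fingers close. It gives the time, the measured TCP pose, the force, the opening and the grip force at its end, in the units of the state.
- r.state(): the state, without advancing time (a new reading comes with each control period).
- snapshot(name): name is "scene" or "top" or "wrist"; returns a dict with "img" (384x512x3 uint8, blue, green, red), "intrinsics" (3x3 intrinsics, pixels), "rvec" (rotation vector, rad) and "tvec" (3), from world to camera coordinates, as OpenCV has them. Camera axes: x right, y down, z forward; pixel columns grow to the right and rows downward; lengths in m; the calibration is good to about 2 mm. A picture is of the moment at which its call begins. There is no depth.
- r.sign_off(): hands the job in; it is judged then, once.
Trained networks look in the newest picture that a camera, given by its name, has taken for a name from the list of things; names that differ only in an ending like _2 or _b are one class to them, and where a whole thing is asked for, a point or a joint stands for the part that bears it (a point fixed in the world has none). Each returns a list of dicts, best first, with "conf" (0 to 1); they miss things now and then, are a little off and sometimes report something else, mostly with a low value. They report only what shows in the picture. A call takes as long as a camera call. They do not tell look-alikes from the thing itself.
- finder.spot_in(target, camera): "centre" ([column, row] in pixels, amid what is visible of it).
The state is a dict: "t": time; "q": joint angles; "dq": joint speeds; "joint_efforts": joint torques, N m; "eef_pos": TCP position; "tcp_rot": TCP orientation; "contact_force": force on the tool from outside, world axes, zero at the start; "torque": the same for the moment, N m; "gripper_width": finger opening in m; "grasp_force": force on a finger pad.
Only numpy, scipy, OpenCV 4.12 (cv2) and the standard library are available. Lean on these libraries where they do the work, as an engineer would, in place of code of your own. Each camera call takes 0.05 s, during which the arm holds its last target. There are 200 camera calls.

## Working session

There is one attempt and no reset: what is moved stays moved. The work goes in short steps, Python scripts to look and compute and a tool call to move; the robot and the scene stay as the last step left them, time stands still between calls to the robot, and variables do not carry over. Pictures are saved under pics/ and viewed, at most 10 in all, crops included, and the job is handed in when it is done.

Besides the shell and the picture viewer there is one more tool, called after "Request:" as name(argument=value, ...) on one line, values as JSON. play_rows: Moves the arm, as the interface text tells. Its arguments: {"type":"object","properties":{"series":{"type":"array","items":{"type":"number"}},"grip_force":{"type":"number"}},"required":["series"]}

```bash
mkdir -p pics
cat > h.py <<'E'
import numpy as np, cv2
from bench import r, snapshot, finder
from scipy.spatial.transform import Rotation as R
def ray(s,px,z):
    Rm=cv2.Rodrigues(np.array(s["rvec"],float))[0]; t=np.array(s["tvec"],float).ravel()
    d=Rm.T@np.linalg.inv(np.array(s["intrinsics"]))@np.array([px[0],px[1],1.]); c=-Rm.T@t
    return c+d*(z-c[2])/d[2]
def proj(s,P):
    return cv2.projectPoints(np.array(P,float).reshape(-1,1,3),np.array(s["rvec"],float),np.array(s["tvec"],float),np.array(s["intrinsics"],float),None)[0].reshape(-1,2)
E
python3 - <<'E'
from h import *
import pickle
S={}
for n in("top","scene"):
    s=S[n]=snapshot(n)
    print(n,-cv2.Rodrigues(np.array(s["rvec"],float))[0].T@np.array(s["tvec"]).ravel())
    for k in("cover","control_box","switch","fitting_5","fitting_6","tape_red"):
        print(k,[(np.round(d["centre"],1).tolist(),round(d["conf"],2),ray(s,d["centre"],.02).round(3).tolist()) for d in finder.spot_in(k,n)][:3])
pickle.dump(S,open("S0.pkl","wb"))
cv2.imwrite("pics/a.png",cv2.resize(S["top"]["img"],(800,600),interpolation=cv2.INTER_CUBIC))
cv2.imwrite("pics/b.png",cv2.resize(S["scene"]["img"],(800,600),interpolation=cv2.INTER_CUBIC))
print(r.state(),r.pinch_z)
E
```

```text
top [0.42021528 0.0958964  1.06658277]
cover [([180.9, 198.6], 0.97, [0.489, 0.325, 0.02]), ([231.4, 200.6], 0.88, [0.487, 0.177, 0.02])]
control_box [([305.4, 206.8], 0.78, [0.475, -0.042, 0.02]), ([168.1, 160.6], 0.51, [0.601, 0.369, 0.02])]
switch [([328.5, 204.3], 0.62, [0.484, -0.11, 0.02])]
fitting_5 [([126.7, 191.0], 0.62, [0.507, 0.486, 0.02]), ([378.1, 221.7], 0.6, [0.437, -0.257, 0.02])]
fitting_6 [([126.7, 191.0], 0.62, [0.507, 0.486, 0.02]), ([378.1, 221.7], 0.6, [0.437, -0.257, 0.02])]
tape_red [([168.6, 159.0], 0.79, [0.606, 0.368, 0.02])]
scene [-0.12156169 -0.59919236  1.26338705]
cover [([215.6, 163.7], 0.69, [0.498, 0.317, 0.02]), ([239.0, 190.3], 0.66, [0.482, 0.174, 0.02])]
control_box [([283.2, 235.1], 0.86, [0.471, -0.051, 0.02])]
switch [([295.4, 237.2], 0.6, [0.494, -0.081, 0.02])]
fitting_5 [([326.2, 291.6], 0.52, [0.431, -0.269, 0.02])]
fitting_6 [([326.2, 291.6], 0.52, [0.431, -0.269, 0.02])]
tape_red [([234.5, 142.8], 0.61, [0.611, 0.351, 0.02])]
{'t': 0.7, 'q': array([ 6.37632374e+01,  1.40403706e+01,  8.92553730e+01, -1.64083457e-03,
        7.67018481e+01, -9.97329726e+00]), 'dq': array([ 0.03327166, -0.04671616, -0.01520767,  0.10797499, -0.05984797,
       -0.07513049]), 'joint_efforts': array([-6.28911152e-05, -4.29407752e+01, -3.26360035e+01, -1.84386495e-04,
        6.44077936e-04,  1.12110172e-05]), 'eef_pos': array([0.18202127, 0.62400586, 0.23132175]), 'tcp_rot': array([1.79997905e+02, 1.98981388e-03, 1.63736912e+02]), 'contact_force': array([0.41312801, 0.21174853, 1.14195239]), 'torque': array([-0.0219213 ,  0.00229165, -0.03855478]), 'grasp_force': 0.0, 'gripper_width': 0.08566901772202411} 0.0187
```

View pics/a.png

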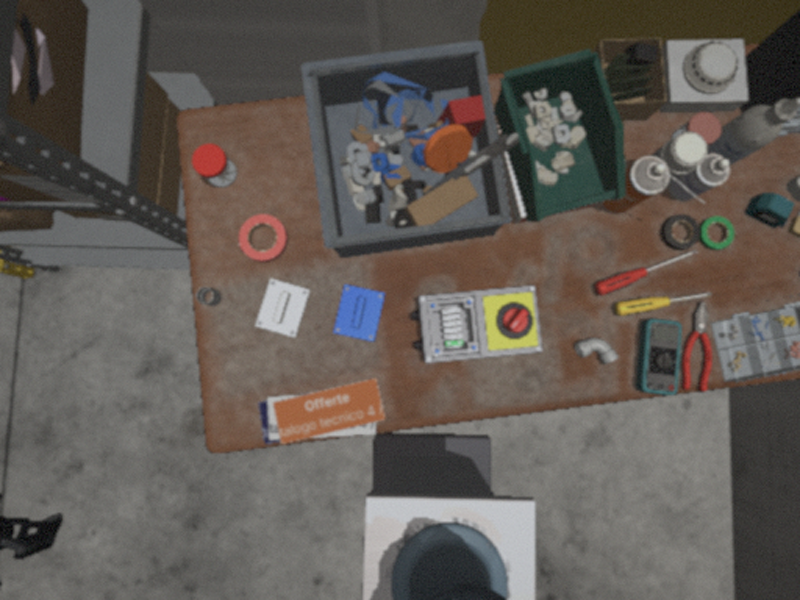

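View pics/b.png

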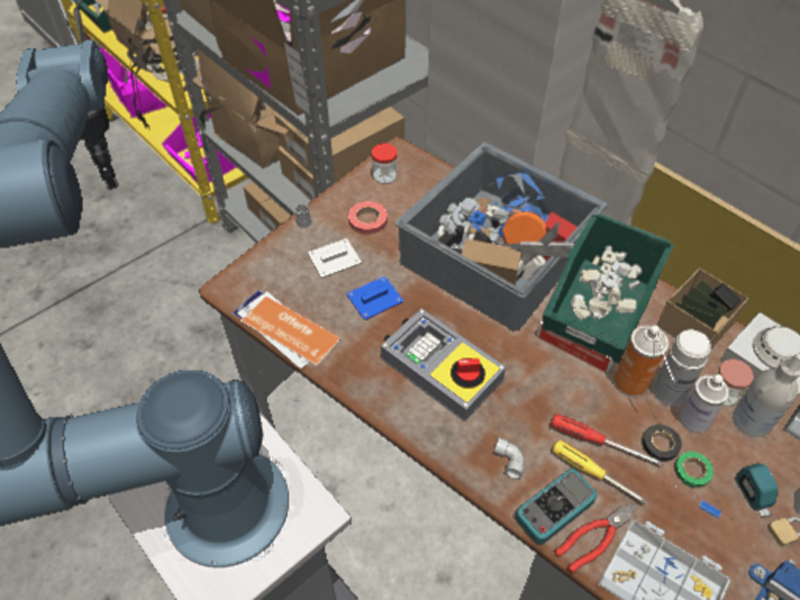

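The top view (800 px scale) shows the white cover at (282,306), the blue look-alike at (359,313), and the box at (481,325) with its compartment on the left (+y) and the switch at (515,320). The elbow is at (598,348), the socket at (209,296) and the tape at (263,237). Next I'll get rough angles from this picture and a plan to a wrist view.

```bash
cat >> h.py <<'E'
def plan(pos,yaw,st=None):
    st=st or r.state(); R0=R.from_euler('xyz',st["tcp_rot"],degrees=True)
    R1=R.from_euler('xyz',[180,0,yaw],degrees=True)
    print("rot",(R0.inv()*R1).as_rotvec().round(4),"shift",R0.inv().apply(np.array(pos)-st["eef_pos"]).round(4),"q",np.round(st["q"],1))
def quad(s,mask,z,lo=60):
    cs=cv2.findContours(mask.astype(np.uint8),cv2.RETR_EXTERNAL,cv2.CHAIN_APPROX_NONE)[0]
    out=[]
    for c in cs:
        if cv2.contourArea(c)<lo: continue
        w=np.array([ray(s,p,z)[:2] for p in c[:,0].astype(float)])
        (cx,cy),(a,b),ang=cv2.minAreaRect((w*1000).astype(np.float32))
        if a<b: a,b,ang=b,a,ang+90
        out.append((np.round([cx/1000,cy/1000,a/1000,b/1000,ang%180],4).tolist(),c[:,0].mean(0).round().tolist()))
    return out
E
python3 - <<'E'
from h import *
import pickle
s=pickle.load(open("S0.pkl","rb"))["top"]; I=s["img"].astype(int)
b,g,rr=I[...,0],I[...,1],I[...,2]
def win(m,x0,x1,y0,y1):
    o=np.zeros_like(m); o[y0:y1,x0:x1]=m[y0:y1,x0:x1]; return o
print("white",quad(s,win((I.min(2)>130),155,205,170,225),.007))
print("yellow",quad(s,win((rr>120)&(g>110)&(b<90),300,350,180,232),.05))
print("red",quad(s,win((rr>120)&(g<70),300,350,180,232),.094,20))
st=r.state(); plan([.49,.325,.30],90+0,st)
w=snapshot("wrist"); 
Rm=cv2.Rodrigues(np.array(w["rvec"],float))[0]; c=-Rm.T@np.array(w["tvec"]).ravel()
R0=R.from_euler('xyz',st["tcp_rot"],degrees=True)
print("cam in tool",R0.inv().apply(c-st["eef_pos"]),"axis in tool",R0.inv().apply(Rm[2]),"imgx",R0.inv().apply(Rm[0]),w["intrinsics"])
E
```

```text
white [([0.4958, 0.33, 0.098, 0.082, 165.1511], [180.0, 197.0])]
yellow []
red []
rot [1.000e-04 0.000e+00 1.287e+00] shift [-0.3794 -0.2008 -0.0687] q [ 63.8  14.   89.3  -0.   76.7 -10. ]
cam in tool [ 0.08149345  0.00044632 -0.141335  ] axis in tool [-3.18148288e-01 -1.51798708e-04  9.48040950e-01] imgx [2.92624150e-04 9.99999924e-01 2.58318556e-04] [[268.73563203   0.         257.04459162]
 [  0.         268.73563203 191.87650172]
 [  0.           0.           1.        ]]
```

Run:
```python
from h import *
plan([.475,.335,.20],165)
```

```text
rot [ 0.     0.    -0.022] shift [-0.3622 -0.1954  0.0313] q [ 63.8  14.   89.3   0.   76.7 -10. ]
```

Request:
play_rows(series=[0, 0, -0.022, -0.362, -0.195, 0.031, 0.085, 0, 0, -0.022, -0.362, -0.195, 0.031, 0.085, 0, 0, -0.022, -0.362, -0.195, 0.031, 0.085, 0, 0, -0.022, -0.362, -0.195, 0.031, 0.085, 0, 0, -0.022, -0.362, -0.195, 0.031, 0.085, 0, 0, -0.022, -0.362, -0.195, 0.031, 0.085, 0, 0, -0.022, -0.362, -0.195, 0.031, 0.085, 0, 0, -0.022, -0.362, -0.195, 0.031, 0.085, 0, 0, -0.022, -0.362, -0.195, 0.031, 0.085, 0, 0, -0.022, -0.362, -0.195, 0.031, 0.085, 0, 0, -0.022, -0.362, -0.195, 0.031, 0.085])

```text
t: 1.85
eef_pos: [0.4743, 0.3361, 0.2003]
tcp_rot: [180.0, -0.0, 165.0]
contact_force: [0.3, 0.1, 0.3]
gripper_width: 0.0854
grasp_force: 0.0
```

Run:
```python
from h import *
import pickle
w=snapshot("wrist"); pickle.dump(w,open("W1.pkl","wb")); cv2.imwrite("pics/c.png",w["img"])
I=w["img"].astype(int)
print(quad(w,I.min(2)>140,.007,500)); print(finder.spot_in("cover","wrist"))
plan([.465,-.06,.24],163)
```

```text
[([0.5008, 0.0008, 0.1759, 0.0859, 148.1334], [20.0, 248.0]), ([0.5547, 0.5782, 0.1445, 0.0363, 89.5265], [459.0, 178.0]), ([0.5019, 0.3277, 0.105, 0.08, 165.7591], [255.0, 189.0]), ([0.5079, 0.5734, 0.15, 0.0424, 89.7121], [449.0, 139.0]), ([0.4051, 0.5612, 0.1698, 0.1581, 90.3768], [442.0, 56.0]), ([0.3234, 0.2522, 0.2283, 0.0508, 101.4023], [183.0, 58.0]), ([0.2721, 0.1692, 0.1609, 0.0386, 85.2139], [53.0, 32.0])]
[{'centre': [256.9, 182.8], 'conf': 0.76}, {'centre': [151.8, 206.3], 'conf': 0.74}]
rot [ 0.0002 -0.0002  0.037 ] shift [-0.0933 -0.3856 -0.0397] q [ 24.2   6.6 101.1   0.   72.3 -50.9]
```

View pics/c.png

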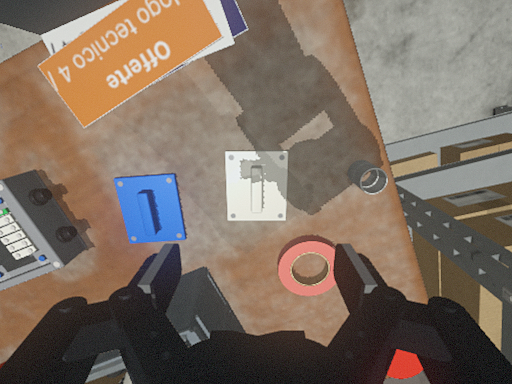

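The wrist view shows the white cover with corners near (226,151), (286,150), (288,221) and (227,220). The blue decoy is left of it, the socket is at (368,178) and the tape at (308,267).

Request:
play_rows(series=[0, 0, 0.037, -0.093, -0.386, -0.04, 0.085, 0, 0, 0.037, -0.093, -0.386, -0.04, 0.085, 0, 0, 0.037, -0.093, -0.386, -0.04, 0.085, 0, 0, 0.037, -0.093, -0.386, -0.04, 0.085, 0, 0, 0.037, -0.093, -0.386, -0.04, 0.085, 0, 0, 0.037, -0.093, -0.386, -0.04, 0.085, 0, 0, 0.037, -0.093, -0.386, -0.04, 0.085, 0, 0, 0.037, -0.093, -0.386, -0.04, 0.085, 0, 0, 0.037, -0.093, -0.386, -0.04, 0.085, 0, 0, 0.037, -0.093, -0.386, -0.04, 0.085, 0, 0, 0.037, -0.093, -0.386, -0.04, 0.085])

```text
t: 3.05
eef_pos: [0.4648, -0.0598, 0.2401]
tcp_rot: [180.0, -0.0, 163.0]
contact_force: [0.4, -0.5, 0.2]
gripper_width: 0.085
grasp_force: 0.0
```

Run:
```python
from h import *
import pickle
w=pickle.load(open("W1.pkl","rb")); I=w["img"].astype(int)
g=cv2.cvtColor(w["img"],cv2.COLOR_BGR2GRAY)
print(g[186,215:300].tolist()); 
hsv=cv2.cvtColor(w["img"],cv2.COLOR_BGR2HSV)
m=np.zeros(g.shape,bool); m[140:232,215:300]=((hsv[...,1]<70)&(g>75))[140:232,215:300]
print(quad(w,m,.007,500))
p=cv2.cornerSubPix(g,np.float32([[226,151],[286,150],[288,221],[227,220]]).reshape(-1,1,2),(4,4),(-1,-1),(3,30,.01)).reshape(-1,2); print(p)
W=np.array([ray(w,q,.007) for q in p]); print(W.round(4).tolist(),W.mean(0))
w=snapshot("wrist"); pickle.dump(w,open("W2.pkl","wb")); cv2.imwrite("pics/d.png",w["img"])
for k in ("switch","control_box"): print(k,finder.spot_in(k,"wrist"))
I=w["img"].astype(int);b,g,rr=I[...,0],I[...,1],I[...,2]
print("red",quad(w,(rr>110)&(g<60)&(b<60),.094,200))
print("yel",quad(w,(rr>110)&(g>100)&(b<60),.05,500))
print(r.state()["q"].round(1))
```

```text
[148, 151, 145, 141, 145, 141, 147, 151, 146, 147, 131, 202, 244, 236, 235, 235, 235, 233, 235, 234, 234, 236, 234, 234, 235, 235, 235, 234, 235, 235, 235, 236, 233, 235, 236, 218, 196, 228, 237, 236, 235, 233, 233, 234, 234, 232, 205, 144, 190, 230, 234, 232, 232, 234, 232, 231, 233, 232, 231, 232, 234, 233, 205, 152, 162, 162, 160, 163, 163, 162, 164, 149, 115, 105, 108, 107, 106, 107, 109, 106, 107, 101, 108, 105, 104]
[([0.4989, 0.3295, 0.1245, 0.1152, 165.035], [256.0, 185.0])]
[[224.8692  150.89024]
 [286.36642 150.37903]
 [284.66437 219.6354 ]
 [227.5854  219.74715]]
[[0.4416, 0.3037, 0.007], [0.4608, 0.3781, 0.007], [0.5523, 0.3546, 0.007], [0.5324, 0.2795, 0.007]] [0.49676013 0.32895091 0.007     ]
switch [{'centre': [224.1, 197.8], 'conf': 0.72}]
control_box [{'centre': [274.8, 166.4], 'conf': 0.77}]
red [([0.6353, -0.163, 0.1301, 0.0254, 105.9276], [217.0, 320.0])]
yel [([0.8687, 0.0722, 0.0891, 0.05, 13.7199], [405.0, 372.0]), ([0.5079, -0.3254, 0.1033, 0.0249, 101.5752], [86.0, 252.0]), ([0.4903, -0.0972, 0.0904, 0.0814, 96.9989], [233.0, 198.0])]
[-21.2 -11.7 114.5   0.   77.3 -94.3]
```

View pics/d.png

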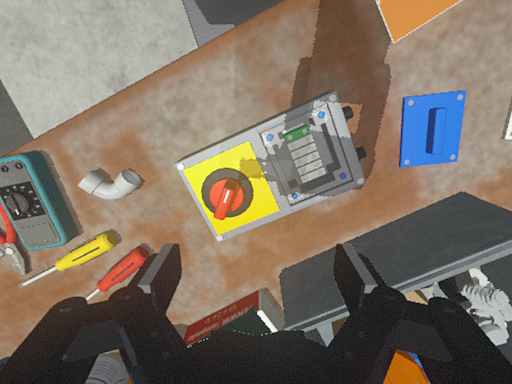

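Run:
```python
from h import *
import pickle
from scipy.optimize import least_squares
w=pickle.load(open("W2.pkl","rb"))
g=cv2.cvtColor(w["img"],cv2.COLOR_BGR2GRAY)
px=np.array([[178,164],[334,93],[362,186],[222,240]],float)
p=cv2.cornerSubPix(g,np.float32(px).reshape(-1,1,2),(4,4),(-1,-1),(3,30,.01)).reshape(-1,2); print(p)
def res(v):
    c,s=np.cos(v[2]),np.sin(v[2])
    L=np.array([[-62,-108],[-62,108],[62,108],[62,-108]])/1000
    return np.c_[v[0]+c*L[:,0]-s*L[:,1],v[1]+s*L[:,0]+c*L[:,1],[.05]*4]
for q in(px,p):
    f=least_squares(lambda v:(proj(w,res(v))-q).ravel(),[.475,-.05,.1]); print("box",f.x.round(4),np.degrees(f.x[2]),f.fun.round(1))
v=f.x
hsv=cv2.cvtColor(w["img"],cv2.COLOR_BGR2HSV)
m=np.zeros(g.shape,bool); m[85:245,240:370]=((hsv[...,0]>100)&(hsv[...,0]<125)&(hsv[...,1]>130)&(hsv[...,2]>90))[85:245,240:370]
n,_,st,ce=cv2.connectedComponentsWithStats(m.astype(np.uint8))
Rz=np.array([[np.cos(v[2]),np.sin(v[2])],[-np.sin(v[2]),np.cos(v[2])]])
for i in range(1,n):
    if st[i,4]>8: P=ray(w,ce[i],.047); print("clip",ce[i].round(1),st[i,4],P.round(4),"box frame",(Rz@(P[:2]-v[:2])).round(4))
print("switch axis",(v[:2]+Rz.T@[0,-.062]).round(4))
c=w["img"][90:240,175:375]; cv2.imwrite("pics/e.png",cv2.resize(c,None,fx=4,fy=4,interpolation=cv2.INTER_CUBIC))
m=np.zeros(g.shape,bool); m[160:235,190:265]=(((hsv[...,0]<8)|(hsv[...,0]>170))&(hsv[...,1]>150)&(hsv[...,2]>170))[160:235,190:265]
print(quad(w,m,.094,30))
```

```text
[[175.57298 163.58107]
 [334.25333  92.56079]
 [362.      186.     ]
 [222.35497 239.61346]]
box [ 0.4771 -0.0437  0.1166] 6.680832694537501 [-4.5  0.7  3.2 -1.8  5.4 -0.8 -4.8  4.7]
box [ 0.4765 -0.0441  0.1158] 6.634031949010871 [-2.6  0.7  2.6 -1.7  5.  -1.1 -5.6  4.7]
clip [321.2 114.4] 30 [0.423  0.0336 0.047 ] box frame [-0.0441  0.0833]
clip [269.9 137.4] 12 [ 0.4313 -0.0326  0.047 ] box frame [-0.0435  0.0166]
clip [343. 176.] 21 [0.5059 0.0437 0.047 ] box frame [0.0394 0.0838]
clip [294.3 196.2] 15 [ 0.5144 -0.0231  0.047 ] box frame [0.0401 0.0165]
switch axis [ 0.4836 -0.1057]
[([0.4818, -0.0874, 0.0265, 0.0086, 140.3117], [238.0, 199.0]), ([0.4738, -0.1076, 0.0488, 0.0248, 144.7229], [221.0, 198.0])]
```

View pics/e.png

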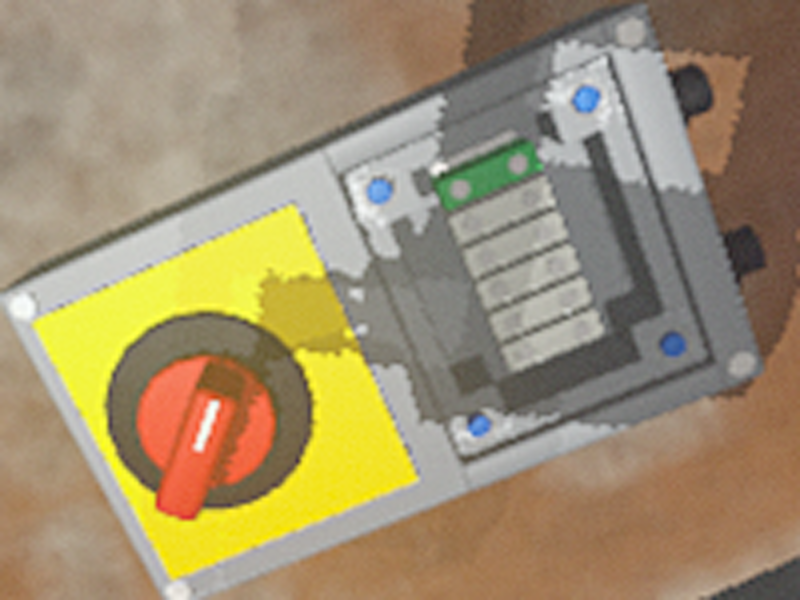

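Run:
```python
from h import *
import pickle
w=pickle.load(open("W2.pkl","rb"))
for a,b,z in(((195,450),(214,402),.094),((158,490),(203,368),.094),((196,518),(238,400),.094)):
    A,B=[ray(w,(175+p[0]/4,90+p[1]/4),z) for p in(a,b)]; d=B-A; print(A.round(4),B.round(4),np.degrees(np.arctan2(d[1],d[0]))%180)
print(proj(w,[[.4823,-.1057,.094],[.4823,-.1057,.056]]).round(1))
plan([.4823,-.1057,.13],140)
```

```text
[ 0.4803 -0.1039  0.094 ] [ 0.4682 -0.0941  0.094 ] 140.7517763322532
[ 0.4889 -0.1183  0.094 ] [ 0.4579 -0.0938  0.094 ] 141.67359595339948
[ 0.5004 -0.1107  0.094 ] [ 0.4696 -0.0874  0.094 ] 142.982740575582
[[222.9 204.5]
 [226.5 193.7]]
rot [ 0.     -0.0005  0.4023] shift [-0.0302 -0.0388  0.11  ] q [-21.2 -11.7 114.5   0.   77.3 -94.3]
```

Request:
play_rows(series=[0, 0, 0.15, -0.03, -0.039, 0.05, 0.085, 0, 0, 0.3, -0.03, -0.039, 0.09, 0.085, 0, 0, 0.385, -0.03, -0.039, 0.11, 0.085, 0, 0, 0.385, -0.03, -0.039, 0.13, 0.085, 0, 0, 0.385, -0.03, -0.039, 0.15, 0.085, 0, 0, 0.385, -0.03, -0.039, 0.17, 0.085, 0, 0, 0.385, -0.03, -0.039, 0.17, 0.04, 0, 0, 0.385, -0.03, -0.039, 0.17, 0, 0, 0, 0.385, -0.03, -0.039, 0.17, 0, 0, 0, 0.385, -0.03, -0.039, 0.17, 0, 0, 0, 0.385, -0.03, -0.039, 0.17, 0, 0, 0, 0.385, -0.03, -0.039, 0.17, 0], grip_force=40)

```text
t: 4.4
eef_pos: [0.4835, -0.1073, 0.0716]
tcp_rot: [179.8, 0.1, 140.8]
contact_force: [2.2, 5.2, 2.9]
gripper_width: 0.0127
grasp_force: 42.5
```

Request:
play_rows(series=[0, 0, -0.12, 0, 0, 0, 0, 0, 0, -0.24, 0, 0, 0, 0, 0, 0, -0.36, 0, 0, 0, 0, 0, 0, -0.48, 0, 0, 0, 0, 0, 0, -0.6, 0, 0, 0, 0, 0, 0, -0.72, 0, 0, 0, 0, 0, 0, -0.8, 0, 0, 0, 0, 0, 0, -0.84, 0, 0, 0, 0, 0, 0, -0.84, 0, 0, 0, 0])

```text
t: 5.3
eef_pos: [0.4839, -0.106, 0.0716]
tcp_rot: [179.8, 0.3, -171.3]
contact_force: [4.4, 9.8, 3.3]
gripper_width: 0.0129
grasp_force: 48.1
```

Run:
```python
from h import *
s=r.state(); print({k:np.round(s[k],3) for k in("q","torque","contact_force","tcp_rot")})
```

```text
{'q': array([ -25.666,    5.546,  117.481,    0.396,   56.813, -124.592]), 'torque': array([ 1.565, -0.736, -0.928]), 'contact_force': array([4.358, 9.81 , 3.323]), 'tcp_rot': array([ 179.817,    0.319, -171.29 ])}
```

Request:
play_rows(series=[0, 0, 0, 0, 0, 0, 0.085, 0, 0, 0, 0, 0, 0, 0.085, 0, 0, 0, 0, 0, 0, 0.085, 0, 0, 0, 0, 0, -0.04, 0.085, 0, 0, 0, 0, 0, -0.09, 0.085, 0, 0, 0, 0, 0, -0.13, 0.085, 0, 0, 0, 0.03, 0, -0.14, 0.085, 0, 0, 0, 0.03, 0, -0.14, 0.085])

```text
t: 6.1
eef_pos: [0.452, -0.1131, 0.2128]
tcp_rot: [-179.8, 0.2, -171.1]
contact_force: [-0.5, 0.6, -0.3]
gripper_width: 0.0849
grasp_force: 0.0
```

Run:
```python
from h import *
import pickle
w=snapshot("wrist"); pickle.dump(w,open("W3.pkl","wb")); cv2.imwrite("pics/f.png",w["img"])
hsv=cv2.cvtColor(w["img"],cv2.COLOR_BGR2HSV)
m=((hsv[...,0]>100)&(hsv[...,0]<125)&(hsv[...,1]>130)&(hsv[...,2]>80))
n,_,st,ce=cv2.connectedComponentsWithStats(m.astype(np.uint8))
for i in range(1,n):
    if 8<st[i,4]<120: P=ray(w,ce[i],.047); print("clip",ce[i].round(1),st[i,4],P.round(4))
plan([.497,.329,.12],165)
```

```text
clip [327.  166.7] 23 [ 0.4307 -0.0341  0.047 ]
clip [384.1 168.7] 33 [0.4226 0.0323 0.047 ]
clip [319.3 231.4] 14 [ 0.5141 -0.0238  0.047 ]
clip [371.9 232.6] 26 [0.5053 0.0424 0.047 ]
rot [-0.0012  0.0022  0.4169] shift [-0.1123  0.4296  0.0908] q [ -28.   -10.5  116.6   -0.    73.8 -126.9]
```

View pics/f.png

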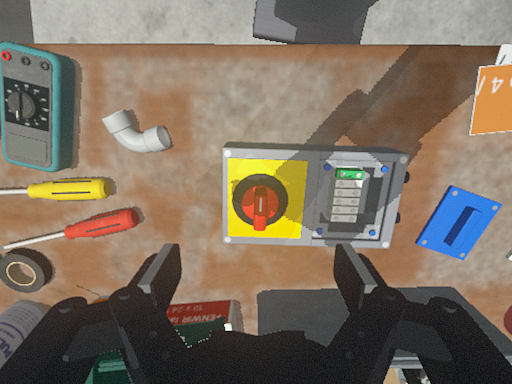

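The switch bar now lies along the box's x (bar at (260,207)), so it is off. The four clips are at (327,167), (384,169), (319,231) and (372,233), which puts the seat at about (0.468, 0.005) with yaw 7.1°. Now for the cover.

Request:
play_rows(series=[0, 0, 0.1, -0.012, 0.047, 0.01, 0.085, 0, 0, 0.2, -0.025, 0.095, 0.02, 0.085, 0, 0, 0.3, -0.037, 0.143, 0.03, 0.085, 0, 0, 0.417, -0.05, 0.191, 0.04, 0.085, 0, 0, 0.417, -0.062, 0.239, 0.05, 0.085, 0, 0, 0.417, -0.075, 0.287, 0.06, 0.085, 0, 0, 0.417, -0.087, 0.335, 0.07, 0.085, 0, 0, 0.417, -0.1, 0.383, 0.08, 0.085, 0, 0, 0.417, -0.112, 0.43, 0.09, 0.085, 0, 0, 0.417, -0.112, 0.43, 0.09, 0.085, 0, 0, 0.417, -0.112, 0.43, 0.09, 0.085])

```text
t: 7.25
eef_pos: [0.4951, 0.3308, 0.1181]
tcp_rot: [-179.9, -0.1, 165.2]
contact_force: [0.2, 0.2, 0.6]
gripper_width: 0.085
grasp_force: 0.0
```

Run:
```python
from h import *
w=snapshot("wrist"); g=cv2.cvtColor(w["img"],cv2.COLOR_BGR2GRAY)
hsv=cv2.cvtColor(w["img"],cv2.COLOR_BGR2HSV)
# predicted corners for the earlier estimate
a=np.radians(-15); L=np.array([[-48,-40],[-48,40],[48,40],[48,-40]])/1000
c,s=np.cos(a),np.sin(a); P=np.c_[.497+c*L[:,0]-s*L[:,1],.329+s*L[:,0]+c*L[:,1],[.007]*4]
q=proj(w,P); im=w["img"].copy()
for p in q: cv2.circle(im,tuple(int(v) for v in p),3,(0,0,255),1)
cv2.imwrite("pics/g.png",im); print(q.round(1).tolist())
plan([.497,.329,.011],165)
```

```text
[[212.9, 142.2], [298.6, 142.5], [293.8, 234.9], [217.4, 234.5]]
rot [-0.0018 -0.0017  0.0017] shift [-1.700e-03 -1.000e-04  1.079e-01] q [ 22.7  14.1 101.8  -0.   64.3 -52.3]
```

View pics/g.png

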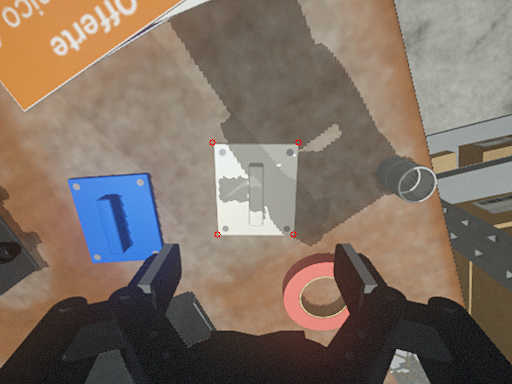

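The predicted corners (red) land on the cover's corners to within about 2 px, so I'm descending.

Request:
play_rows(series=[0, 0, 0, -0.002, 0, 0.04, 0.085, 0, 0, 0, -0.002, 0, 0.075, 0.085, 0, 0, 0, -0.002, 0, 0.098, 0.085, 0, 0, 0, -0.002, 0, 0.107, 0.085, 0, 0, 0, -0.002, 0, 0.107, 0.04, 0, 0, 0, -0.002, 0, 0.107, 0, 0, 0, 0, -0.002, 0, 0.107, 0, 0, 0, 0, -0.002, 0, 0.107, 0, 0, 0, 0, -0.002, 0, 0.107, 0, 0, 0, 0, -0.002, 0, 0.107, 0], grip_force=50)

```text
t: 8.3
eef_pos: [0.4989, 0.3298, 0.0145]
tcp_rot: [179.9, 0.1, 165.1]
contact_force: [-0.3, -0.2, 5.6]
gripper_width: 0.0123
grasp_force: 51.1
```

Request:
play_rows(series=[0, 0, 0, 0, 0, -0.02, 0, 0, 0, 0, 0, 0, -0.06, 0, 0, 0, 0, 0, 0, -0.11, 0, 0, 0, 0, 0, 0, -0.13, 0, 0, 0, 0, 0, 0, -0.13, 0])

```text
t: 8.8
eef_pos: [0.5004, 0.3306, 0.1478]
tcp_rot: [179.7, 0.4, 165.1]
contact_force: [0.3, 0.1, -0.1]
gripper_width: 0.012
grasp_force: 50.5
```

Run:
```python
from h import *
w=snapshot("wrist"); im=w["img"]
s=r.state(); R0=R.from_euler('xyz',s["tcp_rot"],degrees=True)
# predicted plate-top corners in tool frame if cover is centred, plate top ~4mm beyond TCP
L=np.array([[48,-40],[48,40],[-48,40],[-48,-40]])/1000
P=s["eef_pos"]+R0.apply(np.c_[L,[.0075]*4]); q=proj(w,P); print(q.round(1).tolist())
im=im.copy()
for p in q: cv2.circle(im,tuple(int(round(v)) for v in p),3,(0,0,255),1)
cv2.imwrite("pics/h.png",cv2.resize(im[140:384,100:420],None,fx=2.4,fy=2.4,interpolation=cv2.INTER_CUBIC))
plan([.4684,.0048,.13],187.1,s)
```

```text
[[184.4, 160.7], [324.1, 160.7], [312.8, 297.9], [196.5, 298.1]]
rot [ 0.0015  0.0029 -0.3846] shift [-0.0543 -0.3219  0.0143] q [ 22.6  12.3 100.8   0.   66.6 -52.4]
```

View pics/h.png

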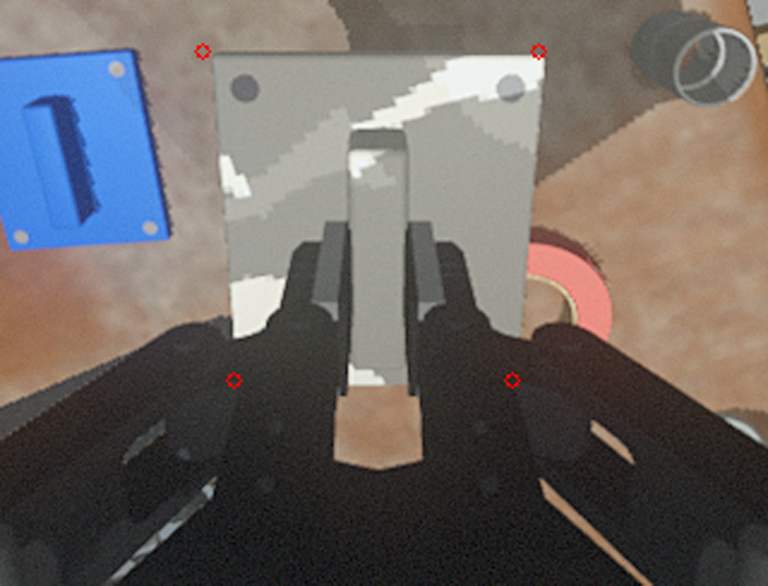

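The cover is held level, seen about 2 mm off in tool +y. The rib and fingers show the same offset, so it is a camera calibration error and I'm applying the same correction to the seat. Moving above the seat.

Request:
play_rows(series=[0, 0, -0.05, -0.006, -0.036, 0.002, 0, 0, 0, -0.1, -0.012, -0.072, 0.004, 0, 0, 0, -0.15, -0.018, -0.108, 0.006, 0, 0, 0, -0.2, -0.024, -0.144, 0.008, 0, 0, 0, -0.25, -0.03, -0.18, 0.01, 0, 0, 0, -0.3, -0.036, -0.216, 0.012, 0, 0, 0, -0.35, -0.042, -0.252, 0.014, 0, 0, 0, -0.385, -0.048, -0.288, 0.014, 0, 0, 0, -0.385, -0.0535, -0.324, 0.014, 0, 0, 0, -0.385, -0.0535, -0.324, 0.014, 0, 0, 0, -0.385, -0.0535, -0.324, 0.014, 0])

```text
t: 9.95
eef_pos: [0.4648, 0.0024, 0.1273]
tcp_rot: [179.9, -0.2, -173.0]
contact_force: [-1.0, 1.0, -1.5]
gripper_width: 0.012
grasp_force: 50.4
```

Run:
```python
from h import *
s=r.state(); print(s["eef_pos"],s["tcp_rot"]); plan([.467,.0024,.065],187.1,s)
```

```text
[0.46479881 0.00241047 0.12731062] [ 179.90523538   -0.20079272 -172.99430345]
rot [ 0.0017 -0.0035 -0.0016] shift [-0.0024 -0.0004  0.0623] q [ -13.7   -4.   120.2    0.    64.  -110.7]
```

Request:
play_rows(series=[0, 0, 0, -0.002, 0, 0.02, 0, 0, 0, 0, -0.002, 0, 0.035, 0, 0, 0, 0, -0.002, 0, 0.045, 0, 0, 0, 0, -0.002, 0, 0.05, 0, 0, 0, 0, -0.002, 0, 0.05, 0, 0, 0, 0, -0.002, 0, 0.05, 0])

```text
t: 10.55
eef_pos: [0.4686, 0.0031, 0.0797]
tcp_rot: [-180.0, 0.0, -172.9]
contact_force: [-0.2, 0.2, -0.4]
gripper_width: 0.0123
grasp_force: 50.4
```

Run:
```python
from h import *
w=snapshot("wrist"); im=w["img"]
s=r.state(); print(s["eef_pos"],s["tcp_rot"]); plan([.467,.0024,.0615],187.1,s)
cv2.imwrite("pics/i.png",cv2.resize(im[130:330,130:400],None,fx=2.9,fy=2.9,interpolation=cv2.INTER_CUBIC))
```

```text
[0.46873281 0.00290637 0.07990971] [-1.79975614e+02  6.32852939e-02 -1.72863448e+02]
rot [-0.0004  0.0011  0.0006] shift [ 0.0018 -0.0003  0.0184] q [ -13.5    1.2  121.    -0.    57.7 -110.7]
```

View pics/i.png

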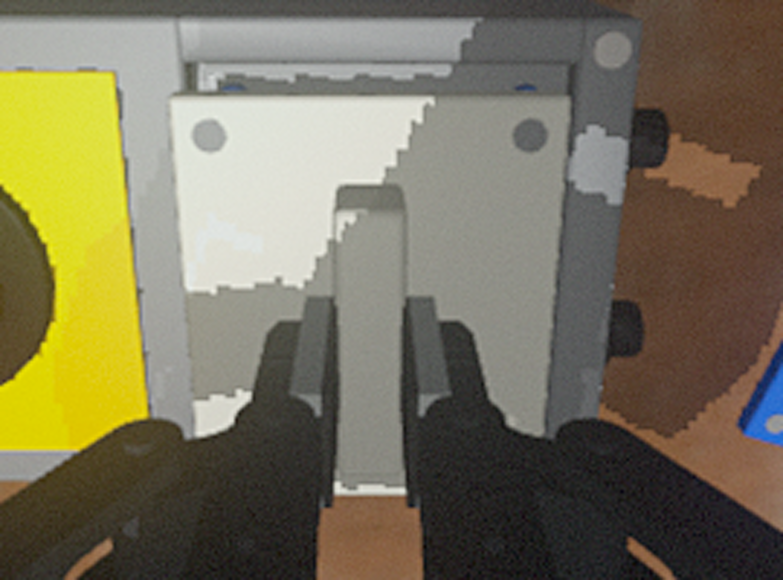

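Run:
```python
from h import *
w=snapshot("wrist"); s=r.state(); a=np.radians(7.1)
f=lambda u,v,z: ray(w,(130+u/2.9,130+v/2.9),z)[:2]
ax=np.array([np.cos(a),np.sin(a)]); ay=np.array([-np.sin(a),np.cos(a)])
for n,p,z in (("cover",[(170,97),(572,97)],.0724),("recess",[(187,64),(567,64)],.050),("clips",[(233,92),(526,92)],.047)):
    P=[f(*q,z) for q in p]; m=(P[0]+P[1])/2; d=P[1]-P[0]
    print(n,"box-x",(m-[.4684,.0048])@ax,"box-y",(m-[.4684,.0048])@ay,"len",np.linalg.norm(d),"yaw",np.degrees(np.arctan2(-d[0],d[1])))
```

```text
cover box-x -0.048198782038669605 box-y -0.001221378213103602 len 0.07818079765435228 yaw 7.158854096463593
recess box-x -0.050625769341945626 box-y 0.00015261224185942907 len 0.08387480265779924 yaw 7.157111609397004
clips box-x -0.04369335879456573 box-y 0.0007829150568456579 len 0.06657233727657108 yaw 7.158587005222511
```

Request:
play_rows(series=[0, 0, 0, -0.001, 0.0015, 0.004, 0, 0, 0, 0, -0.001, 0.0015, 0.008, 0, 0, 0, 0, -0.001, 0.0015, 0.012, 0, 0, 0, 0, -0.001, 0.0015, 0.015, 0, 0, 0, 0, -0.001, 0.0015, 0.017, 0, 0, 0, 0, -0.001, 0.0015, 0.018, 0, 0, 0, 0, -0.001, 0.0015, 0.018, 0])

```text
t: 11.35
eef_pos: [0.4691, 0.0044, 0.0614]
tcp_rot: [180.0, -0.0, -172.9]
contact_force: [-1.2, 0.1, 1.3]
gripper_width: 0.0122
grasp_force: 50.6
```

Request:
play_rows(series=[0, 0, 0, 0, 0, 0.001, 0, 0, 0, 0, 0, 0, 0.002, 0, 0, 0, 0, 0, 0, 0.003, 0, 0, 0, 0, 0, 0, 0.004, 0, 0, 0, 0, 0, 0, 0.005, 0, 0, 0, 0, 0, 0, 0.005, 0])

```text
t: 11.95
eef_pos: [0.469, 0.0044, 0.0575]
tcp_rot: [180.0, -0.1, -172.9]
contact_force: [-6.9, 0.4, 12.7]
gripper_width: 0.0121
grasp_force: 52.0
```

Request:
play_rows(series=[0, 0, 0, 0, 0, 0.001, 0, 0, 0, 0, 0, 0, 0.002, 0, 0, 0, 0, 0, 0, 0.003, 0, 0, 0, 0, 0, 0, 0.003, 0])

```text
t: 12.35
eef_pos: [0.4691, 0.0044, 0.0573]
tcp_rot: [180.0, -0.2, -172.8]
contact_force: [-21.5, 2.9, 40.2]
gripper_width: 0.0121
grasp_force: 55.3
```

Solid stop at 40 N on the wrist with z unchanged. Releasing and lifting clear.

Request:
play_rows(series=[0, 0, 0, 0, 0, -0.003, 0, 0, 0, 0, 0, 0, -0.003, 0.03, 0, 0, 0, 0, 0, -0.003, 0.05, 0, 0, 0, 0, 0, -0.003, 0.05, 0, 0, 0, 0, 0, -0.02, 0.05, 0, 0, 0, 0, 0, -0.06, 0.05, 0, 0, 0, 0, 0, -0.11, 0.05, 0, 0, 0, 0.03, 0, -0.16, 0.05, 0, 0, 0, 0.03, 0, -0.16, 0.05])

```text
t: 13.25
eef_pos: [0.441, 0.0, 0.219]
tcp_rot: [-179.8, 0.5, -172.9]
contact_force: [0.5, -0.1, 0.2]
gripper_width: 0.0501
grasp_force: 0.0
```

Run:
```python
from h import *
w=snapshot("wrist"); im=w["img"]
a=np.radians(7.1); c,s=np.cos(a),np.sin(a)
cv2.imwrite("pics/j.png",cv2.resize(im[110:290,130:400],None,fx=2.9,fy=2.9,interpolation=cv2.INTER_CUBIC))
t=snapshot("top")
print(finder.spot_in("tape_red","top")[:1],finder.spot_in("fitting_5","top")[:2], r.state()["contact_force"])
```

```text
[{'centre': [175.4, 158.5], 'conf': 0.89}] [{'centre': [380.2, 221.0], 'conf': 0.53}] [-0.22410436 -0.57511834 -0.12464507]
```

View pics/j.png

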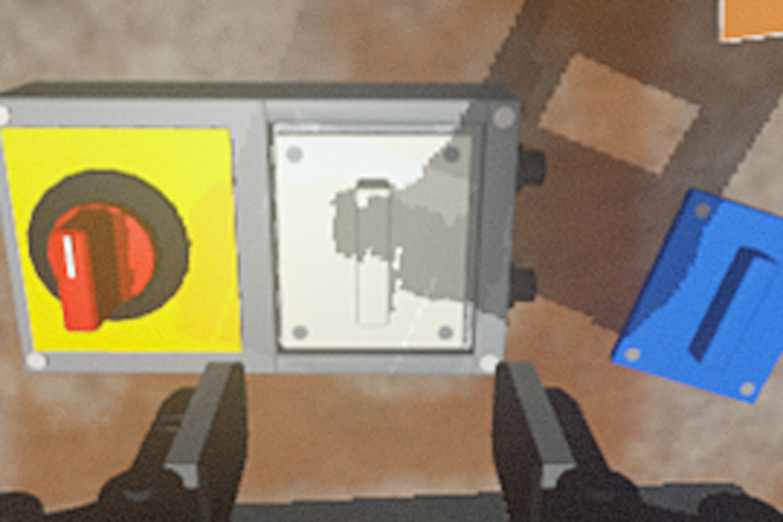

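The cover sits flush and centred in the recess (about (275–472, 135–350) in the crop), and the switch bar is aligned with the box's x. Nothing touches the robot.

```bash
python3 -c "
from bench import r; print(r.sign_off())"
```

```text
the job is handed in; nothing more can be done
None
```

The job is handed in after about 13 s of the 48 s: the switch is turned to its anticlockwise stop, and the white cover is pressed home flush, with a 40 N stop on the wrist. The arm is clear, and I never touched the tape roll, elbow or socket; the hand-in returned no verdict.

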